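# Lock the levelling jack of the sorting bench with fork and locknut

### The arm

A 7-joint arm with a two-finger parallel gripper is mounted at the origin on the work surface. World frame = base frame: x ahead of the robot, y to its left, z up, the work surface at z = 0. Lengths are in m, angles in rad, forces in N, time in s.
With the tool pointing down it reaches from about 0.425 to 0.925 m from the base axis. Payload 6.8 kg.
Tool frame: the origin (TCP) lies at the very end of the fingers, on their centre line; the grasp point (between the pads) lies 19 mm behind it; z points along the fingers, y is the line along which they close (so a half turn about z gives the same grasp; the last joint's range is limited). The gripper opens to 85 mm and grips with 20 to 120 N. Pads are 22 mm wide; open, the fingers measure 114 mm over their backs; the gripper's body (76 mm by 85 mm) begins 54 mm behind the grasp point. The pads swing forward as they close: fully open they stand 13 mm farther back than shut.
Start: joints at [-1.398, 0.477, 0.022, 1.555, -0.011, 1.109, -0.083], TCP at [0.187, 0.649, 0.231] pointing down, gripper open.
Joint ranges: [-2.96, 2.96], [-0.34, 2.1], [-1.41, 1.46], [0.24, 2.44], [-1.37, 4.51], [0.17, 1.92], [-2.96, 2.96]. Speed limits (rad/s): [2.39, 2.39, 3.14, 3.14, 3.14, 3.14, 3.14].

### API

Orientations are given as a rotation vector (axis times angle).
In Python, from bench import monitor, optics, r gives the robot as it stands.
- The arm moves only by the shell command python3 -m crank 'ROWS' [OPENING] [FORCE]. ROWS is JSON, a list of rows, each a list of 2 entries, a list of its own where there are three numbers: the shift along the tool's x, y, z in cm, then the turn, a rotation vector about the tool's x, y, z in rad. A call has 1 to 5 rows; each row shifts and turns the commanded pose from where the row before left it, along the tool's axes as they then stand; what a row does not reach is not made up. A row lasts 1/10 s, in which the tool goes at most 50 mm and 8.59 degrees, less where a joint would pass 70% of its speed; a pose out of reach is approached as far as the arm can. A call is refused whole if a number of a shift passes 5 or a number of a turn 0.15, either way. A call with a gripper value outside its range is refused whole. OPENING is the finger opening in cm, from 0 to 8.54, set as the call begins (- or left out, the last holds). The fingers move at their own pace and stop on an object; FORCE is the grip in N (left out, the last holds). Time passes only in rows, so rows that do not move let the fingers close. It gives the time, the measured TCP pose, the force, the opening and the grip force at its end, in the units of the state.
- monitor.get_obs(): the state, without advancing time (a new reading comes with each control period).
- optics.grab_frame(name): name is "scene" or "top" or "wrist"; returns (picture, depth): 420x560x3 uint8, red, green, blue; 420x560 float32, m along the optical axis (not along the pixel's ray), 0 where there is no reading.
- optics.camera_model(name): a dict with "vertical_fov" (degrees; the focal length in pixels is half the picture's height over the tangent of half this angle, whatever the lens; pixels are square), "cx", "cy" (the principal point, pixels), "R" (3x3) and "t" (3): a world point X has camera coordinates R X + t; the wrist camera has in their place "hand_eye" (4x4, takes a point from camera to tool coordinates, whose origin is the TCP and whose axes are the flange's). Camera axes: x right, y down, z forward; pixel columns grow to the right and rows downward; lengths in m; the calibration is good to about 2 mm. A picture is of the moment at which its call begins: read the wrist's pose just before it. camera_model takes no time and is no camera call.
- r.hand_in(): hands the job in; it is judged then, once.
The state is a dict: "clock": time; "joints": joint angles; "qvel": joint speeds; "tau": joint torques, N m; "tcp_pos": TCP position; "orientation": TCP orientation; "contact_force": force on the tool from outside, world axes, zero at the start; "moment": the same for the moment, N m; "grip_width": finger opening in m; "gripper_force": force on a finger pad.
Only numpy, scipy, OpenCV 4.12 (cv2) and the standard library are available. Lean on these libraries where they do the work, as an engineer would, in place of code of your own. Each camera call takes 0.05 s, during which the arm holds its last target. There are 200 camera calls.

### The job

Lock the levelling jack at its present height: stand the orange wide holding fork (not the grey narrow one) on the jack's base so that it straddles the blue setting arm and the yellow stop post together, and let go of it. Then swing the red handle of the brass locknut clockwise (seen from above) until it comes up against its stop, while the fork keeps the blue arm from being dragged along by more than the fork's play. Leave the fork standing in place.

Things in the scene. Friction and masses are not known exactly. Their poses are not given: they have to be found in the camera images.
- holding_fork: Loose orange upside-down U, 0.2-0.4 kg, standing left or right on the bench. Origin: centre of underside, z up. Two cheeks 10 thick (x), 40 long (y), 50 mm high; slot 37 mm wide in x, open below and at both y ends; bridge from 50 to 58 mm up, 57 mm wide; on it a white square grip 24 x 24 mm up to 103 mm. A grey lookalike with a 16 mm slot does not fit.
- jack: Fixed; origin on the vertical screw axis at bench height. Base plate 12 mm thick, x +-55, y -155 to 55. Screw 72 high. Blue arm x +-6, along -y to y -125, top 50 mm up. Yellow post x 9 to 19, y -115 to -85, top 54 mm. Fork straddles both with origin at x 6.5, y -100, z 12 mm on the plate, y axis along jack's y (either way); 12 mm play across lets the arm turn about 0.15 rad.
- locknut (a joint): Brass nut angle relative to the screw, rad, clockwise from above; starts 0 to 0.3, tight stop at 1.3. Upright round red handle, 20 mm diameter, 28 to 95 mm above the bench, 95 mm from the screw axis, at angle 2.269 - locknut - setting_screw counter-clockwise from jack x. Stiff: 4 N at the handle; stays where left; drags the screw along unless the arm is held.
- setting_screw (a joint): Angle of the screw and its blue arm relative to the base, rad, growing clockwise from above; starts at about 0 (arm along jack's -y). Turns easily (0.08 N m), but not counter-clockwise past the post. Must stay below 0.26 rad.
Things that resemble listed ones, but are neither listed nor needed, are in the scene too. What is meant by the holding_fork is not pink or purple, and is the larger of those in its own colour.

How it is judged:
On the way, in this order (a step that is already met when the one before it is completed fails the run):
1. the orange fork stands over the blue arm and the yellow post, let go, before the locknut is tightened (x of holding_fork in the frame of jack between -0.008 and 0.021 m and y of holding_fork in the frame of jack between -0.122 and -0.078 m and z of holding_fork in the frame of jack between 0.007 and 0.017 m and angle between holding_fork's own z axis and vertical below 0.1 rad and angle between the y axis of holding_fork and the y axis of jack, either way round below 0.4 rad and contact force between the fingers and holding_fork below 0.3 N and value of joint locknut below 0.5 rad), for 0.2 s.
2. the locknut is turned up to its stop while the fork holds the arm (x of holding_fork in the frame of jack between -0.008 and 0.021 m and y of holding_fork in the frame of jack between -0.122 and -0.078 m and z of holding_fork in the frame of jack between 0.007 and 0.017 m and angle between holding_fork's own z axis and vertical below 0.1 rad and angle between the y axis of holding_fork and the y axis of jack, either way round below 0.4 rad and value of joint setting_screw below 0.262 rad and value of joint locknut above 1.1 rad), for 0.2 s.
At the end, for the whole second after the job is handed in: Locknut at 1.1 rad or more, setting screw below 0.262 rad (15 degrees), orange fork at rest and upright within 0.1 rad on the jack base over arm and post (jack frame: x -8 to 21, y -122 to -78, z 7 to 17 mm, y axes within 0.4 rad) (all of step 2 and linear speed of holding_fork below 0.02 m/s); the robot touches nothing.
It fails at once if the blue setting arm is dragged more than 15 degrees from its setting (value of joint setting_screw above 0.262 rad).
It also fails if it takes over 54 s, if anything falls off the work surface, if the arm or the gripper's body presses on something with over 40 N, if the wrist force passes 120 N, or if a joint passes its speed limit or range.

## Working session

There is one attempt and no reset: what is moved stays moved. The work goes in short steps, Python scripts to look and compute and a shell command to move; the robot and the scene stay as the last step left them, time stands still between calls to the robot, and variables do not carry over. Pictures are saved under pics/ and viewed, at most 10 in all, crops included, and the job is handed in when it is done.

```bash
ls; mkdir -p pics; python3 - <<'E'
from bench import monitor, optics, r
import cv2, numpy as np
o=monitor.get_obs(); print(o)
for n in ("scene","top"):
    p,d=optics.grab_frame(n); cv2.imwrite(f"pics/{n}0.png",p[:,:,::-1]); np.save(f"pics/{n}0.npy",d); print(n,optics.camera_model(n))
print(optics.camera_model("wrist"))
E
```

```text
pics
{'clock': 0.0, 'joints': array([-1.39810567,  0.47780642,  0.02234635,  1.55648008, -0.01150776,
        1.10931272, -0.08307671]), 'qvel': array([-2.20677329e-04,  4.77179733e-04,  1.46115177e-04, -8.87377838e-05,
        2.21172632e-03,  5.68172383e-04, -1.18338451e-03]), 'tau': array([-8.35393839e-04, -5.96449256e+01,  1.60739467e+00, -2.81203526e+01,
        1.24043811e-02,  9.42724786e-03,  9.69626683e-06]), 'tcp_pos': array([0.18690111, 0.64797076, 0.23030954]), 'orientation': array([-4.39544623e-01, -3.11056247e+00,  2.94361828e-03]), 'contact_force': array([-0.56868014, -0.33534198, -0.1316003 ]), 'moment': array([-0.04099305,  0.00770072, -0.03788143]), 'gripper_force': 0.0, 'grip_width': 0.08526985434472518}
scene {'vertical_fov': 56.94760481033759, 'cx': 285.4469534777924, 'cy': 212.8794153155629, 'R': array([[-0.06064156,  0.99789163, -0.02312785],
       [ 0.59428644,  0.01747905, -0.8040635 ],
       [-0.80196398, -0.06250424, -0.59409342]]), 't': array([ 0.09505704, -0.28830655,  1.28194056])}
top {'vertical_fov': 44.903429753641355, 'cx': 287.49807444025606, 'cy': 218.75136392061296, 'R': array([[ 0.02757146, -0.99954866,  0.01192864],
       [-0.98954476, -0.0289816 , -0.14128423],
       [ 0.14156617, -0.00790851, -0.9898972 ]]), 't': array([-0.06511699,  0.50563139,  1.34824419])}
{'vertical_fov': 60.89449899101317, 'cx': 283.43354877493556, 'cy': 205.02503681029634, 'hand_eye': array([[ 1.28504001e-03, -9.51672200e-01, -3.07112962e-01,
         8.00181039e-02],
       [ 9.99998889e-01,  1.45478727e-03, -3.23796251e-04,
         9.30275955e-04],
       [ 7.54931919e-04, -3.07112205e-01,  9.51673013e-01,
        -1.41967419e-01],
       [ 0.00000000e+00,  0.00000000e+00,  0.00000000e+00,
         1.00000000e+00]])}
```

View pics/scene0.png

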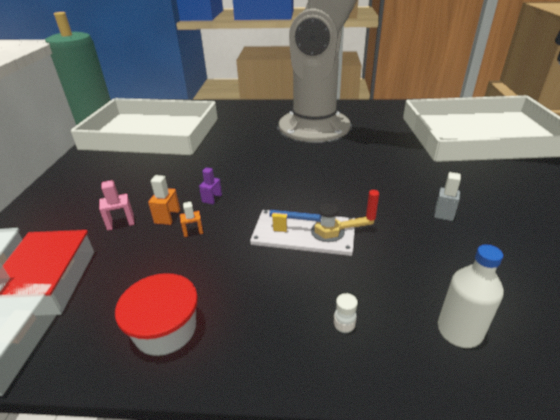

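View pics/top0.png

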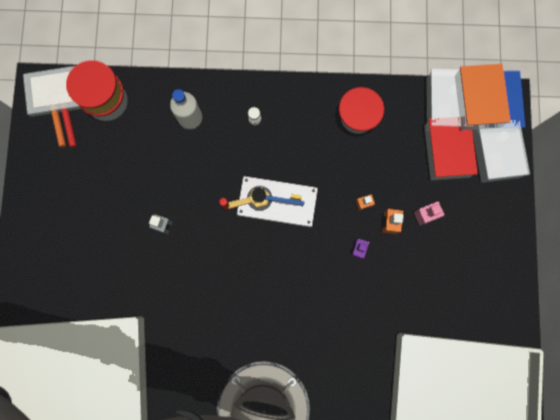

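The scene picture shows these possible confusions. In scene pixels:
- Large orange fork at (164,203)
- Small orange fork at (190,220)
- Pink at (116,207)
- Purple at (210,187)
- Grey narrow at (449,197)

In the top view the large orange fork is at (394,221) and the small one at (366,201). The jack plate is at (278,201), with the blue arm pointing right, the yellow post at (296,197) and the red handle at (223,202). I choose the large orange fork with the white grip.

```bash
cat > h.py <<'E'
import cv2, numpy as np
from scipy.spatial.transform import Rotation as Ro
from bench import monitor, optics, r
HSV=dict(orange=((3,150,90),(16,255,255)),white=((0,0,110),(180,60,255)),blue=((100,120,40),(125,255,255)),
 yellow=((22,120,100),(33,255,255)),red=((0,180,60),(2,255,255)))
def cam(n):
    m=optics.camera_model(n); f=210/np.tan(np.radians(m["vertical_fov"])/2)
    if n=="wrist":
        o=monitor.get_obs(); T=np.eye(4); T[:3,:3]=Ro.from_rotvec(o["orientation"]).as_matrix(); T[:3,3]=o["tcp_pos"]
        C=T@m["hand_eye"]; return f,m["cx"],m["cy"],C[:3,:3],C[:3,3]
    R=np.array(m["R"]); return f,m["cx"],m["cy"],R.T,-R.T@np.array(m["t"])
def ray(c,uv,z):
    f,cx,cy,A,o=c; uv=np.atleast_2d(np.asarray(uv,float))
    d=np.c_[(uv[:,0]-cx)/f,(uv[:,1]-cy)/f,np.ones(len(uv))]@A.T
    return o+d*((z-o[2])/d[:,2])[:,None]
def proj(c,X):
    f,cx,cy,A,o=c; p=(np.atleast_2d(X)-o)@A; return np.c_[p[:,0]/p[:,2]*f+cx,p[:,1]/p[:,2]*f+cy]
def mask(p,col,roi=None):
    h=cv2.cvtColor(p,cv2.COLOR_RGB2HSV); m=cv2.inRange(h,*map(np.array,HSV[col]))
    if roi: k=np.zeros_like(m); k[roi[1]:roi[3],roi[0]:roi[2]]=255; m&=k
    return m
def blobs(m,a=15):
    cs=[c for c in cv2.findContours(m,cv2.RETR_EXTERNAL,cv2.CHAIN_APPROX_NONE)[0] if cv2.contourArea(c)>=a]
    return sorted(cs,key=cv2.contourArea,reverse=True)
def rect(c,cnt,z):   # rectangle of a contour laid on plane z: centre, sizes, yaw of long side
    P=ray(c,cnt[:,0]+0.0,z)[:,:2].astype(np.float32); q=cv2.minAreaRect(P*1000)
    (x,y),(w,h),a=q; a=a if w>=h else a+90
    return np.round([x,y,max(w,h),min(w,h),(a+90)%180-90],1)
E
python3 - <<'E'
from h import *
c=cam("top"); p=cv2.imread("pics/top0.png")[:,:,::-1].copy()
for col,roi,z in (("white",(225,165,330,240),.012),("blue",(225,165,330,240),.05),("yellow",(285,165,330,240),.054),("red",(205,180,245,225),.095),("orange",(350,180,420,245),.058),("white",(375,200,412,240),.103)):
    for b in blobs(mask(p,col,roi),6)[:2]: print(col,cv2.contourArea(b),cv2.boundingRect(b),rect(c,b,z))
a=cv2.imread("pics/scene0.png")[150:270,80:470]; b=cv2.imread("pics/top0.png")[160:270,200:460]
a=cv2.resize(a,(780,240),interpolation=2); b=cv2.resize(b,(780,330),interpolation=2); cv2.imwrite("pics/crop1.png",np.vstack([a,b]))
E
```

```text
white 2206.0 (237, 176, 81, 51) [560.5 -20.2 212.9 113.9  82.7]
blue 70.0 (265, 196, 38, 9) [556.1 -38.5 102.   10.9  82.8]
yellow 18.0 (291, 195, 10, 4) [566.2 -70.6  24.4   8.3 -88.3]
red 32.0 (220, 198, 7, 10) [536.3 117.6  24.5  14.8  46.7]
orange 181.5 (385, 209, 18, 24) [ 507.8 -335.3   63.3   43.1   -3.4]
orange 71.5 (357, 195, 18, 14) [ 557.1 -259.8   43.9   30.4  -74.2]
white 79.0 (393, 214, 11, 10) [ 506.8 -337.3   26.7   23.6  -88.3]
```

View pics/crop1.png

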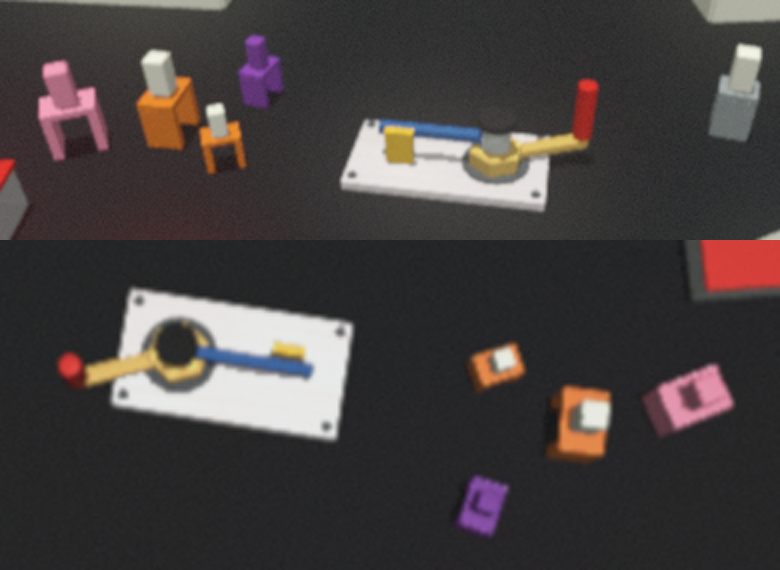

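The crop confirms the choice: the large orange fork with the white grip is at (164,203) in the scene view, and the small orange one is clearly smaller. Measured positions:
- **Jack:** origin about (0.567, 0.029), yaw about -7.3°
- **Handle:** locknut about 0.23
- **Fork:** about (0.507, -0.336)

I'm starting the approach.

```bash
python3 -m crank '[[[-4,-2.9,0],[0,0,-0.074]],[[-4,-2.9,0],[0,0,-0.074]],[[-4,-2.9,0],[0,0,-0.074]],[[-4,-2.9,0],[0,0,0]],[[-4,-2.9,0],[0,0,0]]]' 8.5 40
```

```text
clock: 0.6
tcp_pos: [0.364, 0.4746, 0.2311]
orientation: [-0.092, -3.14, 0.001]
contact_force: [0.6, 1.2, -0.5]
grip_width: 0.085
gripper_force: 0.0
```

```bash
python3 -m crank '[[[-2.6,-4.2,0],[0,0,0]],[[-2.6,-4.2,0],[0,0,0]],[[-2.6,-4.2,0],[0,0,0]],[[-2.6,-4.2,0],[0,0,0]],[[-2.6,-4.2,0],[0,0,0]]]' | head -2
python3 -m crank '[[[-1.2,-4.8,0],[0,0,0]],[[-1.2,-4.8,0],[0,0,0]],[[-1.2,-4.8,0],[0,0,0]],[[-1.2,-4.8,0],[0,0,0]],[[-1.2,-4.8,0],[0,0,0]]]' | head -2
python3 -m crank '[[[0,-5,0],[0,0,0]],[[0,-5,0],[0,0,0]],[[0,-5,0],[0,0,0]],[[0,-5,0],[0,0,0]],[[0,-5,0],[0,0,0]]]' | head -2
python3 -m crank '[[[0,-5,0],[0,0,0]],[[0,-5,0],[0,0,0]],[[0,0,0],[0,0,0]],[[0,0,0],[0,0,0]]]'
cat > look.py <<'E'
from h import *
import sys
c=cam("wrist"); p,d=optics.grab_frame("wrist"); cv2.imwrite(f"pics/{sys.argv[1]}.png",p[:,:,::-1])
o=monitor.get_obs(); print("tcp",o["tcp_pos"].round(4),o["orientation"].round(3))
x0=proj(c,[.507,-.336,.08])[0].astype(int); print("expect",x0)
for col,z in (("orange",.058),("white",.103)):
    for b in blobs(mask(p,col),100)[:4]: print(col,cv2.contourArea(b),cv2.boundingRect(b),rect(c,b,z))
E
python3 look.py w1
```

```text
clock: 1.1
tcp_pos: [0.4808, 0.2571, 0.2311]
clock: 1.6
tcp_pos: [0.5259, 0.014, 0.2312]
clock: 2.1
tcp_pos: [0.5108, -0.2353, 0.2312]
clock: 2.5
tcp_pos: [0.5046, -0.3346, 0.2307]
orientation: [-0.097, -3.139, -0.0]
contact_force: [0.2, 0.6, 0.0]
grip_width: 0.0846
gripper_force: 0.0
tcp [ 0.5054 -0.3327  0.2307] [-9.300e-02 -3.139e+00 -2.000e-03]
expect [280 191]
orange 1754.5 (257, 144, 48, 72) [ 502.8 -336.2   65.5   41.4   -5.6]
orange 773.5 (330, 196, 52, 50) [ 546.1 -268.5   41.6   39.1   20.1]
white 7184.5 (469, 143, 91, 108) [ 518.4 -141.8   83.8   76.8   -7.3]
white 4452.0 (0, 289, 133, 72) [ 607.  -537.4  143.2   59.3  -81.2]
white 1319.5 (181, 283, 37, 115) [ 638.3 -418.8  123.6   12.8    5.7]
white 1211.5 (334, 365, 62, 31) [ 688.4 -268.2   57.3   34.4  -83.4]
```

View pics/w1.png

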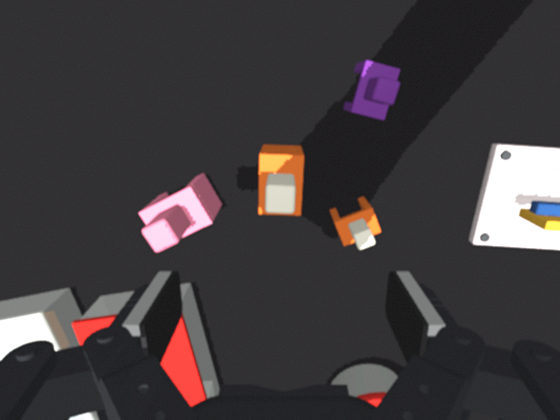

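The wrist view shows the large orange fork at (281,181). Its white grip's top face is around (281,200) and it is nearly aligned with the tool. The small orange fork is at (357,222), pink at (178,212), purple at (376,90), and the jack is at the right edge.

```bash
python3 - <<'E'
from h import *
c=cam("wrist"); p=cv2.imread("pics/w1.png")
print(ray(c,[[281,200],[266,213],[296,213]],.103).round(4)); print(ray(c,[[259,215],[303,215],[262,168],[303,168]],.058).round(4))
g=p[140:225,281].astype(int); print([tuple(v) for v in g[::4]])
E
```

```text
[[ 0.5082 -0.3336  0.103 ]
 [ 0.5184 -0.3462  0.103 ]
 [ 0.5198 -0.3223  0.103 ]]
[[ 0.5354 -0.3561  0.058 ]
 [ 0.5378 -0.315   0.058 ]
 [ 0.4911 -0.3499  0.058 ]
 [ 0.4932 -0.3132  0.058 ]]
[(np.int64(49), np.int64(47), np.int64(49)), (np.int64(46), np.int64(55), np.int64(83)), (np.int64(37), np.int64(84), np.int64(160)), (np.int64(35), np.int64(81), np.int64(158)), (np.int64(97), np.int64(205), np.int64(255)), (np.int64(98), np.int64(206), np.int64(255)), (np.int64(92), np.int64(197), np.int64(255)), (np.int64(49), np.int64(109), np.int64(216)), (np.int64(73), np.int64(117), np.int64(207)), (np.int64(153), np.int64(164), np.int64(166)), (np.int64(152), np.int64(164), np.int64(167)), (np.int64(162), np.int64(177), np.int64(177)), (np.int64(207), np.int64(222), np.int64(223)), (np.int64(207), np.int64(222), np.int64(223)), (np.int64(205), np.int64(220), np.int64(222)), (np.int64(206), np.int64(222), np.int64(222)), (np.int64(203), np.int64(220), np.int64(221)), (np.int64(204), np.int64(220), np.int64(221)), (np.int64(165), np.int64(186), np.int64(205)), (np.int64(49), np.int64(49), np.int64(58)), (np.int64(50), np.int64(48), np.int64(49)), (np.int64(49), np.int64(48), np.int64(49))]
```

```bash
python3 -m crank '[[[-0.3,-0.15,0],[0,0,0]],[[0,0,4],[0,0,0]],[[0,0,4],[0,0,0]],[[0,0,4],[0,0,0]],[[0,0,2.5],[0,0,0]]]' 6 40; python3 -m crank '[[[0,0,1.7],[0,0,0]],[[0,0,0],[0,0,0]],[[0,0,0],[0,0,0]]]'
```

```text
clock: 3.05
tcp_pos: [0.5083, -0.332, 0.0834]
orientation: [-0.087, -3.138, -0.004]
contact_force: [0.2, 0.6, 0.6]
grip_width: 0.0601
gripper_force: 0.0
clock: 3.35
tcp_pos: [0.5093, -0.334, 0.0697]
orientation: [0.09, 3.14, 0.001]
contact_force: [-0.4, 0.2, 0.2]
grip_width: 0.0599
gripper_force: 0.0
```

```bash
python3 -m crank '[[[0,0,0.1],[0,0,0]],[[0,0,0],[0,0,0]],[[0,0,0],[0,0,0]],[[0,0,0],[0,0,0]],[[0,0,0],[0,0,0]]]' 0 50;  python3 -m crank '[[[0,0,0],[0,0,0]],[[0,0,-3],[0,0,0]],[[0,0,-4],[0,0,0]],[[0,0,-4],[0,0,0]],[[0,0,-4],[0,0,0]]]'
```

```text
clock: 3.85
tcp_pos: [0.5091, -0.3355, 0.0694]
orientation: [0.092, 3.139, -0.001]
contact_force: [-1.1, 1.2, 6.7]
grip_width: 0.0235
gripper_force: 51.4
clock: 4.35
tcp_pos: [0.5076, -0.3345, 0.2191]
orientation: [-0.093, -3.138, -0.001]
contact_force: [1.0, 0.1, -3.6]
grip_width: 0.0235
gripper_force: 50.4
```

```bash
python3 -m crank '[[[-0.3,4,-1],[0,0,0.068]],[[0,4,-1],[0,0,0]],[[0,4,-1],[0,0,0]],[[0,4,0],[0,0,0]],[[0,0.4,0],[0,0,0]]]' ; python3 -m crank '[[[0,0,0],[0,0,0]],[[0,0,0],[0,0,0]],[[0,0,0],[0,0,0]]]'
python3 look.py w2
```

```text
clock: 4.85
tcp_pos: [0.5303, -0.1652, 0.2477]
orientation: [-0.186, -3.135, -0.006]
contact_force: [0.2, 0.6, -4.5]
grip_width: 0.0234
gripper_force: 50.6
clock: 5.15
tcp_pos: [0.5288, -0.1741, 0.248]
orientation: [-0.203, -3.134, 0.001]
contact_force: [-0.1, 0.4, -3.7]
grip_width: 0.0234
gripper_force: 50.6
tcp [ 0.5289 -0.174   0.2481] [-2.030e-01 -3.134e+00  1.000e-03]
expect [ 99 182]
orange 5673.5 (239, 176, 89, 81) [ 568.5 -178.9   86.7   83.8   82.7]
orange 856.5 (179, 184, 51, 42) [ 550.  -253.8   49.7   32.6  -69.9]
white 14016.5 (329, 124, 206, 101) [531.7 -54.5 159.8  84.1  82.7]
white 6016.5 (251, 243, 66, 102) [ 628.5 -186.   106.    60.5   -7.3]
white 1107.5 (470, 334, 53, 50) [726.   13.5  76.   23.9  38.2]
white 742.5 (0, 280, 68, 28) [ 596.9 -413.8   72.3   13.8  -84.3]
```

View pics/w2.png

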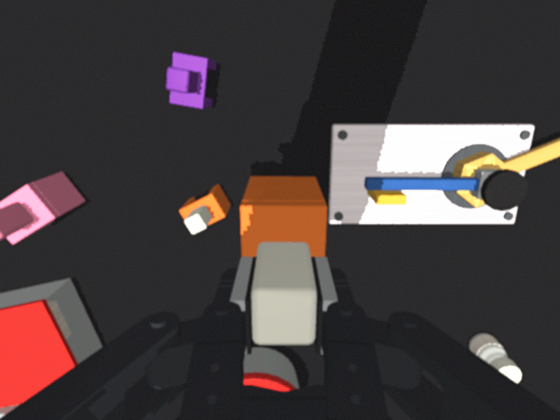

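The wrist view shows the jack plate corners at about (331,124), (534,124), (515,224) and (331,224). The blue arm runs along row 184 from column 366, and the yellow post is at (390,198). The held fork is centred on column 283, with its bridge's near edge at about row 205.

```bash
python3 - <<'E'
from h import *
c=cam("wrist"); p=cv2.imread("pics/w2.png")[:,:,::-1].copy(); o=monitor.get_obs()
g=cv2.cvtColor(p,cv2.COLOR_RGB2HSV); m=((g[...,1]<60)&(g[...,2]>85)).astype(np.uint8)*255; k=np.zeros_like(m); k[110:235,329:550]=255
b=np.vstack(blobs(m&k,100)); print("plate",rect(c,cv2.convexHull(b),.012),cv2.boundingRect(b))
roi=(329,110,500,235)
for col,z in (("blue",.05),("yellow",.054)):
    for b in blobs(mask(p,col,roi),40)[:1]: print(col,cv2.boundingRect(b),rect(c,b,z))
zb=o["tcp_pos"][2]-.0694
for col in (262,284,306): print([int(v) for v in np.where(np.abs(np.diff(p[170:260,col].astype(int).sum(1)))>40)[0]+170])
T=Ro.from_rotvec(o["orientation"])
e=ray(c,[[241,206],[326,206]],zb+.058); e2=ray(c,[[246,177],[320,177]],zb)
print((T.inv().apply(e-o["tcp_pos"])*1000).round(1),(T.inv().apply(e2-o["tcp_pos"])*1000).round(1))
E
```

```text
plate [557.4 -20.  211.3 111.7  82.7] (329, 123, 206, 102)
blue (366, 177, 113, 14) [553.8 -39.3 110.3  13.1  82.7]
yellow (462, 154, 38, 23) [541.4  14.2  35.7  13.3 -75.6]
[175, 241]
[174, 175, 176, 241]
[175, 176]
[[ 29.9 -18.1  11.4]
 [ 30.   20.3  11.4]] [[ 29.5 -21.7  69.4]
 [ 29.6  23.2  69.4]]
```

```bash
python3 -m crank '[[[-0.8,4,0],[0,0,0]],[[-0.8,4,0],[0,0,0]],[[0,2.6,0],[0,0,0]],[[0,0,3],[0,0,0]],[[0,0,0],[0,0,0]]]'; python3 -m crank '[[[0,0,3],[0,0,0]],[[0,0,0],[0,0,0]],[[0,0,0],[0,0,0]],[[0,0,0],[0,0,0]]]'; python3 -c "
from h import *
o=monitor.get_obs(); print((Ro.from_rotvec(o['orientation']).inv().apply([.5585-o['tcp_pos'][0],-.071-o['tcp_pos'][1],0])*100).round(2),o['tcp_pos'][2])"
```

```text
clock: 5.7
tcp_pos: [0.5564, -0.0689, 0.2151]
orientation: [-0.198, -3.129, 0.001]
contact_force: [-1.6, -1.0, -3.8]
grip_width: 0.0231
gripper_force: 50.7
clock: 6.1
tcp_pos: [0.5596, -0.0702, 0.1899]
orientation: [0.201, 3.133, -0.0]
contact_force: [0.6, -0.5, -3.7]
grip_width: 0.0231
gripper_force: 50.7
[ 0.1 -0.1 -0. ] 0.18988960774488112
```

```bash
python3 -m crank '[[[0.1,-0.1,3],[0,0,0]],[[0,0,2],[0,0,0]],[[0,0,1.5],[0,0,0]],[[0,0,1],[0,0,0]],[[0,0,1],[0,0,0]]]'; python3 -m crank '[[[0,0,0.8],[0,0,0]],[[0,0,0.6],[0,0,0]],[[0,0,0],[0,0,0]],[[0,0,0],[0,0,0]]]'
```

```text
clock: 6.6
tcp_pos: [0.5586, -0.0703, 0.1039]
orientation: [0.199, 3.133, 0.0]
contact_force: [-0.3, 0.8, -3.4]
grip_width: 0.0237
gripper_force: 50.7
clock: 7.0
tcp_pos: [0.5579, -0.0701, 0.0895]
orientation: [0.199, 3.135, 0.0]
contact_force: [0.4, 0.5, -3.7]
grip_width: 0.0238
gripper_force: 50.7
```

Free of contact, the fork is now straddling. I'll lower the last bit until it touches.

```bash
python3 -m crank '[[[0,0,0.3],[0,0,0]],[[0,0,0.3],[0,0,0]],[[0,0,0.1],[0,0,0]],[[0,0,0],[0,0,0]]]'; python3 -m crank '[[[0,0,0.1],[0,0,0]],[[0,0,0],[0,0,0]]]'
```

```text
clock: 7.4
tcp_pos: [0.5575, -0.07, 0.0821]
orientation: [-0.199, -3.135, -0.0]
contact_force: [0.6, 0.3, -3.8]
grip_width: 0.0234
gripper_force: 50.8
clock: 7.6
tcp_pos: [0.5578, -0.0701, 0.0815]
orientation: [0.199, 3.135, 0.0]
contact_force: [-1.0, -0.5, -1.1]
grip_width: 0.0232
gripper_force: 50.9
```

```bash
python3 -m crank '[[[0,0,0],[0,0,0]],[[0,0,0],[0,0,0]],[[0,0,0],[0,0,0]],[[0,0,0],[0,0,0]],[[0,0,0],[0,0,0]]]' 5;  python3 -m crank '[[[0,0,-2],[0,0,0]],[[0,0,-4],[0,0,0]],[[0,0,-4],[0,0,0]],[[0,0,-4],[0,0,0]],[[0,0,0],[0,0,0]]]'; python3 -m crank '[[[0,0,0],[0,0,0]],[[0,0,0],[0,0,0]]]' 0 ; python3 look.py w3
```

```text
clock: 8.1
tcp_pos: [0.5578, -0.0701, 0.0814]
orientation: [0.199, 3.135, 0.0]
contact_force: [0.0, -0.2, -0.4]
grip_width: 0.0502
gripper_force: 0.0
clock: 8.6
tcp_pos: [0.561, -0.0707, 0.227]
orientation: [0.199, 3.125, 0.002]
contact_force: [1.6, 0.3, 0.4]
grip_width: 0.0502
gripper_force: 0.0
clock: 8.8
tcp_pos: [0.5568, -0.0699, 0.2202]
orientation: [-0.199, -3.133, 0.0]
contact_force: [0.1, -0.1, -0.2]
grip_width: 0.0215
gripper_force: 0.0
tcp [ 0.5566 -0.0699  0.2199] [-0.199 -3.133  0.   ]
expect [-52 173]
orange 1119.0 (261, 147, 46, 73) [551.5 -57.1  73.5  33.7  20.7]
orange 676.0 (56, 178, 70, 53) [ 551.8 -241.8   59.9   28.2  -70.2]
orange 119.5 (260, 178, 7, 31) [561.6 -87.7  27.6   5.3  -8.3]
white 10548.0 (225, 111, 221, 111) [536.9 -30.  156.2  82.4  82.8]
white 3838.5 (305, 159, 135, 63) [557.5  -3.   97.5  48.3  82.8]
white 1253.0 (267, 176, 32, 46) [555.5 -69.4  35.6  23.8  -7.2]
white 1030.0 (534, 311, 26, 62) [715.6 142.   65.5  21.1   6.1]
```

View pics/w3.png

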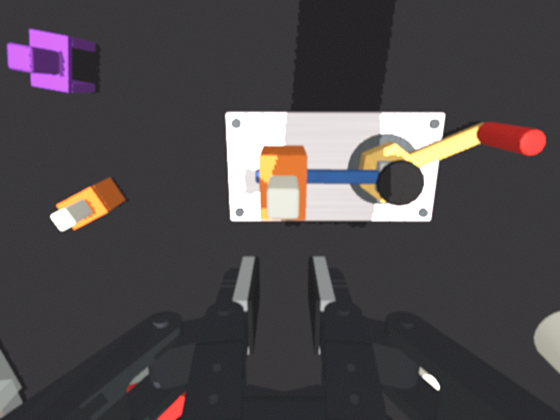

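The wrist view shows the fork standing over the arm and post at (283,183), square to the plate. The red handle's top is at about (531,141).

```bash
cat > hd.py <<'E'
from h import *
import sys
O=np.array([.5638,.0296]); a=np.radians(-7.3); J=np.array([[np.cos(a),-np.sin(a)],[np.sin(a),np.cos(a)]])
def report(uv):
    h=ray(cam("wrist"),uv,.095)[0,:2]; j=J.T@(h-O); o=monitor.get_obs()
    print("handle jack",(j*1000).round(1),"r",np.hypot(*j).round(4),"theta",np.arctan2(j[1],j[0]).round(3),"nut+screw",(2.269-np.arctan2(j[1],j[0])).round(3))
def rel(x,y,z):
    o=monitor.get_obs(); w=np.r_[O+J@np.array([x,y]),z]
    print("cm in tool",(x,y,z),(Ro.from_rotvec(o["orientation"]).inv().apply(w-o["tcp_pos"])*100).round(2))
E
python3 - <<'E'
from hd import *
p=cv2.imread("pics/w3.png")[:,:,::-1].copy(); m=cv2.inRange(cv2.cvtColor(p,cv2.COLOR_RGB2HSV),(0,200,150),(5,255,255))
m[:, :470]=0
b=blobs(m)[0]; print(cv2.boundingRect(b)); report([531,141]); rel(-.085,.083,.25); rel(-.085,.083,.055)
g=cam("wrist"); print("fork grip jack",(J.T@(ray(g,[284,206],.115)[0,:2]-O)*1000).round(1))
E
```

```text
Traceback (most recent call last):
IndexError: list index out of range
```

```bash
python3 - <<'E'
from hd import *
p=cv2.imread("pics/w3.png")
print(p[141,531],p[135,500]); report([531,141]); rel(-.085,.083,.25); rel(-.085,.083,.055)
g=cam("wrist"); print("fork grip jack",(J.T@(ray(g,[284,206],.115)[0,:2]-O)*1000).round(1))
E
```

```text
[ 81  90 255] [ 35  39 160]
handle jack [-38.9  84.9] r 0.0934 theta 2.0 nut+screw 0.269
cm in tool (-0.085, 0.083, 0.25) [ 9.05 18.26 -3.  ]
cm in tool (-0.085, 0.083, 0.055) [ 9.   18.27 16.5 ]
fork grip jack [  5.8 -98.2]
```

```bash
python3 -m crank '[[[2,4,0],[0,0,0]],[[2,4,0],[0,0,0]],[[2,4,0],[0,0,0]],[[2.6,4,0],[0,0,0]],[[0,2.5,0],[0,0,0]]]' 0 40; python3 -m crank '[[[0,0,0],[0,0,0]],[[0,0,4],[0,0,0]],[[0,0,4],[0,0,0]],[[0,0,4],[0,0,0]],[[0,0,0],[0,0,0]]]';  python3 -m crank '[[[0,0,2],[0,0,0]],[[0,0,2],[0,0,0]],[[0,0,0],[0,0,0]],[[0,0,0],[0,0,0]]]'; python3 -c "
from hd import *
rel(-.062,.085,.055)"
```

```text
clock: 9.35
tcp_pos: [0.492, 0.1277, 0.2197]
orientation: [-0.192, -3.131, 0.0]
contact_force: [1.3, 0.6, 0.0]
grip_width: 0.0001
gripper_force: 0.0
clock: 9.85
tcp_pos: [0.4915, 0.1219, 0.0962]
orientation: [-0.2, -3.125, 0.009]
contact_force: [-0.9, -0.6, 0.8]
grip_width: 0.0001
gripper_force: 0.0
clock: 10.25
tcp_pos: [0.4963, 0.1239, 0.0624]
orientation: [0.2, 3.135, -0.0]
contact_force: [0.6, 0.4, -0.1]
grip_width: 0.0
gripper_force: 0.0
cm in tool (-0.062, 0.085, 0.055) [-1.69  0.    0.74]
```

```bash
python3 -m crank '[[[-0.8,0,0.4],[0,0,0]],[[-0.8,0.1,0],[0,0,0]],[[-0.8,0.2,0],[0,0,0]],[[-0.8,0.3,0],[0,0,0]],[[-0.5,0.1,0],[0,0,0]]]';  python3 -m crank '[[[-0.6,0.1,0],[0,0,0]],[[-0.6,0.1,0],[0,0,0]],[[-0.6,0.1,0],[0,0,0]],[[-0.6,0,0],[0,0,0]]]'; python3 -c "
from hd import *
o=monitor.get_obs(); print((J.T@(o['tcp_pos'][:2]-O)*1000).round(1))
p,d=optics.grab_frame('wrist'); cv2.imwrite('pics/w4.png',p[:,:,::-1])
p,d=optics.grab_frame('scene'); cv2.imwrite('pics/s4.png',cv2.resize(p[150:270,200:420,::-1],None,fx=3,fy=3))"
```

```text
clock: 10.75
tcp_pos: [0.5334, 0.1274, 0.0574]
orientation: [-0.198, -3.134, -0.001]
contact_force: [-4.5, 2.9, 4.3]
grip_width: 0.0002
gripper_force: 2.5
clock: 11.15
tcp_pos: [0.5567, 0.1286, 0.0569]
orientation: [-0.196, -3.133, -0.002]
contact_force: [-4.4, 5.2, -0.1]
grip_width: 0.0002
gripper_force: 2.4
[-19.7  97.3]
```

View pics/s4.png

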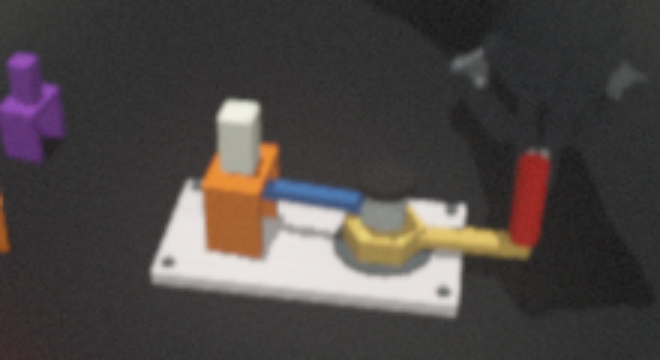

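The scene crop shows the fork upright over the arm and post at (240,205). The red handle at (530,195) has moved ahead of the closed fingers. I'm continuing along the arc.

```bash
python3 -m crank '[[[-0.8,-0.2,0],[0,0,0]],[[-0.8,-0.2,0],[0,0,0]],[[-0.8,-0.2,0],[0,0,0]],[[-0.8,-0.3,0],[0,0,0]]]';  python3 -m crank '[[[-0.6,-0.2,0],[0,0,0.05]],[[-0.6,-0.3,0],[0,0,0.05]],[[-0.6,-0.3,0],[0,0,0]],[[-0.4,-0.2,0],[0,0,0]]]'; python3 -c "
from hd import *
o=monitor.get_obs(); print((J.T@(o['tcp_pos'][:2]-O)*1000).round(1))"
```

```text
clock: 11.65
tcp_pos: [0.5875, 0.1145, 0.057]
orientation: [-0.197, -3.134, -0.001]
contact_force: [-3.4, 3.3, 0.6]
grip_width: 0.0003
gripper_force: 2.0
clock: 12.05
tcp_pos: [0.6078, 0.0998, 0.0571]
orientation: [-0.353, -3.121, -0.0]
contact_force: [-3.0, 4.3, -0.2]
grip_width: -0.0
gripper_force: 1.9
[34.7 75.2]
```

```bash
python3 -m crank '[[[-0.34,-0.22,0],[0,0,0]],[[-0.34,-0.22,0],[0,0,0]],[[0,0,0],[0,0,0]]]'; python3 -c "
from hd import *
o=monitor.get_obs(); print((J.T@(o['tcp_pos'][:2]-O)*1000).round(1))
p,d=optics.grab_frame('wrist'); cv2.imwrite('pics/w5.png',p[:,:,::-1])
p,d=optics.grab_frame('scene'); cv2.imwrite('pics/s5.png',cv2.resize(p[150:270,200:420,::-1],None,fx=3,fy=3))"
```

```text
clock: 12.35
tcp_pos: [0.6138, 0.093, 0.0573]
orientation: [0.356, 3.121, -0.001]
contact_force: [-2.5, 1.4, 1.0]
grip_width: 0.0002
gripper_force: 0.9
[41.6 69.2]
```

View pics/w5.png

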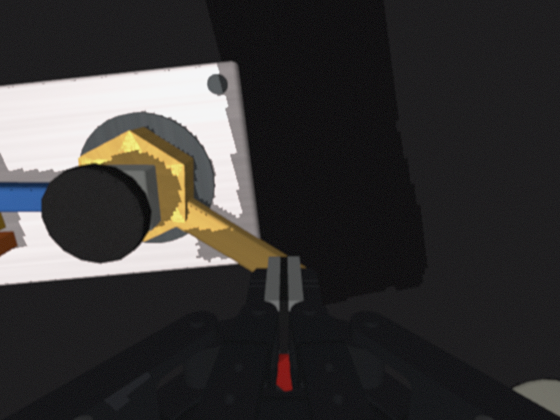

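The wrist view shows the lever from (195,210) to (280,265) and the handle at (285,372), still pressed by the fingertips. The summed angle is about 1.43, so it's nearly at the stop. I'm creeping until the force rises.

```bash
python3 -m crank '[[[-0.2,-0.15,0],[0,0,0]],[[0,0,0],[0,0,0]]]'; python3 -m crank '[[[-0.2,-0.15,0],[0,0,0]],[[0,0,0],[0,0,0]]]'; python3 -c "
from hd import *
o=monitor.get_obs(); print((J.T@(o['tcp_pos'][:2]-O)*1000).round(1))"
```

```text
clock: 12.65
tcp_pos: [0.6149, 0.0921, 0.0573]
orientation: [-0.355, -3.121, -0.0]
contact_force: [-3.1, 3.3, 1.1]
grip_width: -0.0
gripper_force: 1.8
clock: 12.85
tcp_pos: [0.6151, 0.0919, 0.0572]
orientation: [-0.353, -3.118, -0.002]
contact_force: [-7.9, 5.7, 4.9]
grip_width: 0.0003
gripper_force: 4.3
[43.  68.3]
```

The force rose without any advance, so the stop is reached. I'm backing off and checking.

```bash
python3 -m crank '[[[1,0.4,0],[0,0,0]],[[1.5,0,0],[0,0,0]],[[0,0,-4],[0,0,0]],[[0,0,-4],[0,0,0]],[[0,0,-4],[0,0,0]]]';  python3 -m crank '[[[0,0,-4],[0,0,0]],[[3,-3,0],[0,0,0]],[[3,-3,0],[0,0,0]],[[0,0,0],[0,0,0]],[[0,0,0],[0,0,0]]]'; python3 look.py w6; python3 -c "
from h import *
p,d=optics.grab_frame('scene'); cv2.imwrite('pics/s6.png',p[:,:,::-1])"
```

```text
clock: 13.35
tcp_pos: [0.5935, 0.0986, 0.1788]
orientation: [0.357, 3.12, -0.002]
contact_force: [0.4, 1.8, 0.0]
grip_width: 0.0
gripper_force: 0.0
clock: 13.85
tcp_pos: [0.5212, 0.0535, 0.2178]
orientation: [0.358, 3.119, 0.001]
contact_force: [0.5, 1.3, 1.0]
grip_width: -0.0003
gripper_force: 0.0
tcp [0.522  0.0544 0.2178] [3.570e-01 3.119e+00 1.000e-03]
expect [-153  273]
orange 1069.0 (132, 205, 64, 78) [551.9 -63.9  76.4  54.2  -9.7]
orange 835.5 (0, 249, 38, 46) [ 544.3 -217.    52.2   25.9  -67.7]
white 10703.0 (111, 160, 215, 133) [532.8  -1.4 166.9  95.1  82.7]
white 3756.5 (454, 329, 106, 88) [723.  224.5 134.8  39.9  44.3]
white 2644.5 (185, 237, 95, 74) [565.4   7.2  93.   49.9  52.5]
white 885.5 (535, 45, 25, 52) [472.8 251.9  31.8  17.3 -15.6]
```

View pics/w6.png

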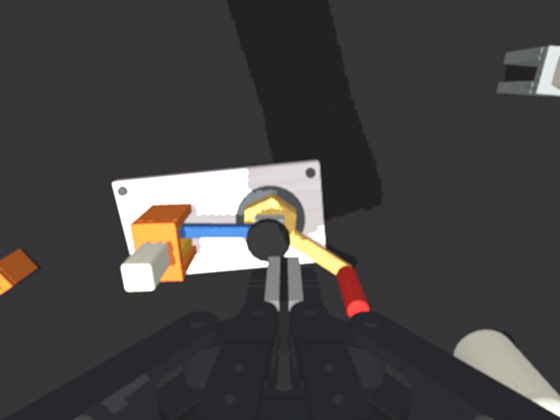

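The wrist view shows the fork still straddling at (165,243), the blue arm along row 231 from (182,231) to (250,231), and the handle's top at about (358,306).

```bash
python3 - <<'E'
from hd import *
p=cv2.imread("pics/w6.png")[:,:,::-1].copy(); c=cam("wrist"); report([358,307])
b=blobs(mask(p,"blue",(175,215,260,250)),40)[0]; P=(ray(c,b[:,0]+0.,.05)[:,:2]-O)@J*1000
v=cv2.fitLine(P[(P[:,1]>-75)&(P[:,1]<-30)].astype(np.float32),cv2.DIST_L2,0,.01,.01).ravel(); print("arm dir",v.round(3),"screw rad",np.arctan2(-v[0]*np.sign(-v[1]),abs(v[1])).round(3))
print("grip top jack",(J.T@(ray(c,[140,277],.115)[0,:2]-O)*1000).round(1))
E
```

```text
handle jack [59.2 74.9] r 0.0955 theta 0.901 nut+screw 1.368
arm dir [  0.109   0.994  -6.179 -52.499] screw rad 0.11
grip top jack [  2.1 -94.8]
```

The screw is at about 0.11 rad, the locknut about 1.25, and the fork stands at roughly (2, -95) mm in the jack frame. The robot is clear, so I'm handing in.

```bash
python3 -c "
from bench import r
print(r.hand_in())"
```

```text
the job is handed in; nothing more can be done
None
```

I handed the job in at about 14 s of robot time, but the hand-in gave no verdict: the orange fork stands over the blue arm and yellow post, the locknut is at its stop (about 1.25 rad), and the setting arm moved about 0.11 rad.

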